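Square a pad of slips into the padding jig and snap its toggle clamp shut

TASK

The pad of paper slips has to be clamped in the plywood padding jig so that its free edge can be glued. With the clamp still open, slide the pad along the board until it lies flush against both metal fences, then push the clamp's black handle over and down past its dead point until it snaps into lock and the rubber foot holds the pad. Leave the pad flat on the board all the while, and leave the other things on the desk where they are.

Things in the scene. Friction and masses are not known exactly. Their poses are not given: they have to be found in the camera images.
- jig: Padding jig, fixed to the desk: plywood board 190 (x) x 260 (y) mm, top face 15 mm above the desk, with two aluminium fences that make a corner and a steel toggle clamp left of them. Origin: centre of its underside, at desk height; x points away from the robot, y left, z up (turned by up to 0.25 rad).
- fence_corner (a point): Where the fences' inner faces would meet, on the board's top: (75, 30, 15) mm in the jig's frame. The back fence runs from here along the jig's -y, its inner face looking to -x (the robot); the side fence runs along -x, its inner face looking to -y (right). Both are 12 mm thick, 15 mm high and 138 mm long; they start 8 to 12 mm short of the corner.
- bar_pivot (a point): Middle of the clamp bar's pivot pin, fixed on the jig at (20, 65, 65) mm in its frame, the pin along x. The steel frame round it is 48 mm wide, from y = 54 to 116 mm, up to 78 mm above the desk. The bar is 13 mm wide: open, it stands almost upright, to 156 mm above the desk, with the foot on its end pointing right (-y); closed, it lies level over the pad, foot down.
- handle_pivot (a point): Middle of the handle's pivot pin, fixed on the jig at (20, 103.8, 70.6) mm in the jig's frame, the pin along the jig's x.
- handle_grip (a point): Point on the handle's upper face (the one to push; open, it looks towards the clamp bar and up), 85 mm along the handle from its pivot and 7 mm off its mid-line; moves with it. The handle is straight and ends 119 mm from the pivot; its outer 74 mm is a ribbed black grip 20 mm wide (along the jig's x), 14 mm thick.
- clamp_handle (a joint): Handle angle (rad). 0 = open (start): it rises 1.15 rad above the level, leaning to the jig's +y (left, away from the pad). Grows as it is pushed left and down; 1.12 = locked, on its stop, 0.03 rad above the level. Dead point 0.96: let go between about 0.75 and there, the sprung foot on the pad drives the handle back; from about 1.0 on it snaps to the stop and stays. Takes under 10 N at the grip. The bar closes with it.
- clamp_foot: Rubber foot on the end of the clamp bar, 21 mm across, 14 mm high, sprung along its spindle. Origin: centre of its pressing face. Locked, it stands at (20, -10) mm in the jig's frame and presses on the pad's top with about 10 N.
- pad: Pad of paper slips: a stiff, bound, off-white block, 110 (x) x 80 (y) x 24 (z) mm, about 0.17 kg, loose on the jig's board. Origin: centre of its underside; x along its long side, z up. It starts 12 to 35 mm short of home along the jig's x, 15 to 45 mm along y, turned by up to 0.25 rad. Home in the corner: origin at (20, -10, 15) mm in the jig's frame, x along the jig's x.
- glue_bottle: White glue bottle with an orange nozzle, 36 mm across, 112 mm high, standing left of the jig near the robot. Origin: centre of its underside.
- press_weight: Brass press weight with a knob, 40 mm across, 45 mm high, standing on the jig's board at its near left corner. Origin: centre of its underside.
- bone_folder: Flat bone folder, 20 x 150 x 8 mm, long along its y, lying on the desk in front of the jig. Origin: centre of its underside.
- paste_jar: Black screw-top jar with a cream lid, 61 mm across, 50 mm high, on the desk right of the jig. Origin: centre of its underside.
- eraser: Eraser in a card sleeve, 22 x 52 x 12 mm, on the desk at the jig's near right corner. Origin: centre of its underside.
- tag_roll: Roll of white tags lying flat, 65 mm across, 30 mm high, on the desk left of the jig, at the far side. Origin: centre of its underside.
- clip_tin: Shallow round tin with clips, 64 mm across, 17 mm high, on the desk farther to the right. Origin: centre of its underside.
Not all that is in view belongs to the job. Leave any blue look-alike of the pad alone.

How it is judged:
By the outcome, as a careful person would: the job done as asked, in the order asked, and still so for the second after the job is handed in, with the robot touching nothing.
It also fails if it takes over 58 s, if anything falls off the work surface, if the arm or the gripper's body presses on something with over 40 N, if the wrist force passes 120 N, or if a joint passes its speed limit or range.

ROBOT

A 6-joint arm with a two-finger parallel gripper is mounted at the origin on a cart in front of the work surface, level with it; the furniture and walls round the work are solid. World frame = base frame: x ahead of the robot, y to its left, z up, the work surface at z = 0. Lengths are in m, angles in rad, forces in N, time in s.
With the tool pointing down it reaches from about 0.35 to 0.925 m from the base axis. Payload 6.4 kg.
Tool frame: the origin (TCP) lies at the very end of the fingers, on their centre line; the grasp point (between the pads) lies 19 mm behind it; z points along the fingers, y is the line along which they close (so a half turn about z gives the same grasp; the last joint's range is limited). The gripper opens to 85 mm and grips with 20 to 120 N. Pads are 22 mm wide; open, the fingers measure 114 mm over their backs; the gripper's body (76 mm by 85 mm) begins 54 mm behind the grasp point. The pads swing forward as they close: fully open they stand 13 mm farther back than shut.
Start: joints at [1.016, 0.245, 1.558, -0, 1.339, -0.174], TCP at [0.242, 0.603, 0.207] pointing down, gripper open.
Joint ranges: [-3.13, 3.13], [-1.02, 2.26], [0.13, 2.54], [-0.95, 4.09], [0.21, 2.88], [-2.74, 2.74]. Speed limits (rad/s): [2.57, 2.57, 3.14, 3.14, 3.14, 3.14].

INTERFACE

Orientations are given as a unit quaternion [x, y, z, w].
In Python, from rig import * gives the robot as it stands.
- The arm moves only by the tool jog_arm, never from a script. Its arguments are lists of equal length, an entry for each row: "translation": the shift along the tool's x, y, z in m, a list of three; "rotation": the turn, a rotation vector about the tool's x, y, z in units of 5 degrees (1.0 is 5 degrees), a list of three; "jaw": the closure, from -1 (fully open) to 1 (shut). A call has 1 to 5 rows; each row is the pose to reach, as a shift and turn from the pose commanded when the call began, along the tool's axes at that moment; what a row does not reach only later rows make up. A row lasts 1/8 s, in which the tool goes at most 62.5 mm and 10.7 degrees, less where a joint would pass 70% of its speed; a pose out of reach is approached as far as the arm can. A call with a gripper value outside its range is refused whole. The fingers move at their own pace and stop on an object; "force" is the grip in N (left out, the last holds). Time passes only in rows, so rows that repeat a pose let the fingers close. It gives the time, the measured TCP pose, the force, the opening and the grip force at its end, in the units of the state.
- observe(): the state, without advancing time (a new reading comes with each control period).
- capture(name): name is "scene" or "side" or "wrist"; returns a dict with "pixels" (420x560x3 uint8, blue, green, red), "range_z" (420x560 float32, m along the optical axis (not along the pixel's ray), 0 where there is no reading), "camera_matrix" (3x3 intrinsics, pixels), "k1" (the pictures are not rectified: a ray, as slopes to the right and down, at radius r is drawn at 1 + k1 r^2 times it, then the intrinsics apply), "position" and "attitude" of the camera in the world; the wrist camera has in their place "hand_eye" (4x4, takes a point from camera to tool coordinates, whose origin is the TCP and whose axes are the flange's). Camera axes: x right, y up, looking along -z (the intrinsics and any distortion apply to the point x, -y, -z); pixel columns grow to the right and rows downward; lengths in m; the calibration is good to about 2 mm. A picture is of the moment at which its call begins: read the wrist's pose just before it.
- hand_in(): hands the job in; it is judged then, once.
Trained networks look in the newest picture that a camera, given by its name, has taken for a name from the list of things; names that differ only in an ending like _2 or _b are one class to them, and where a whole thing is asked for, a point or a joint stands for the part that bears it (a point fixed in the world has none). Each returns a list of dicts, best first, with "p" (0 to 1); they miss things now and then, are a little off and sometimes report something else, mostly with a low value. They report only what shows in the picture. A call takes as long as a camera call. They do not tell look-alikes from the thing itself.
- find_in(target, camera): "extent" ([left, top, right, bottom] in pixels, round what is visible of it).
- cut_out(target, camera): "region" (420x560 bool, what is visible of it) and "extent" ([left, top, right, bottom] in pixels, round what is visible of it).
The state is a dict: "time_s": time; "qpos": joint angles; "joint_velocities": joint speeds; "effort": joint torques, N m; "position": TCP position; "tcp_rot": TCP orientation; "force": force on the tool from outside, world axes, zero at the start; "ft_torque": the same for the moment, N m; "opening": finger opening in m; "gripper_force": force on a finger pad.
Only numpy, scipy, OpenCV 4.12 (cv2) and the standard library are available. Lean on these libraries where they do the work, as an engineer would, in place of code of your own. Each camera call takes 0.05 s, during which the arm holds its last target. There are 200 camera calls.

## Working session

There is one attempt and no reset: what is moved stays moved. The work goes in short steps, Python scripts to look and compute and a tool call to move; the robot and the scene stay as the last step left them, time stands still between calls to the robot, and variables do not carry over. Pictures are saved under pics/ and viewed, at most 10 in all, crops included, and the job is handed in when it is done.

Besides the shell and the picture viewer there is one more tool, called after ">>>" by a JSON object that holds its "method" and its "body". jog_arm: Moves the arm, as the interface text tells. Its arguments: {"type":"object","properties":{"translation":{"type":"array","items":{"type":"array","items":{"type":"number"}}},"rotation":{"type":"array","items":{"type":"array","items":{"type":"number"}}},"jaw":{"type":"array","items":{"type":"number"}},"force":{"type":"number"}},"required":["translation","rotation","jaw"]}

```bash
mkdir -p pics; ls
cat > h.py <<'E'
from rig import *
import numpy as np, cv2
from scipy.spatial.transform import Rotation as R
def cam_pose(c,st=None):
    if "hand_eye" in c:
        T=np.eye(4);T[:3,:3]=R.from_quat(st["tcp_rot"]).as_matrix();T[:3,3]=st["position"]
        return T@np.array(c["hand_eye"])
    T=np.eye(4);a=np.array(c["attitude"])
    T[:3,:3]=a if a.shape==(3,3) else R.from_quat(a).as_matrix();T[:3,3]=c["position"];return T
def cloud(c,T):
    K=np.array(c["camera_matrix"]);h,w=c["range_z"].shape
    u,v=np.meshgrid(np.arange(w),np.arange(h))
    p=np.stack([u,v],-1).reshape(-1,1,2).astype(float)
    n=cv2.undistortPoints(p,K,np.array([c["k1"],0,0,0.])).reshape(h,w,2)
    z=c["range_z"]
    P=np.stack([n[...,0]*z,-n[...,1]*z,-z],-1)
    W=P@T[:3,:3].T+T[:3,3]; W[z==0]=np.nan
    return W
E
python3 - <<'E'
from h import *
s=observe();print({k:np.round(v,3) for k,v in s.items()})
for n in("scene","side"):
    c=capture(n);cv2.imwrite(f"pics/{n}0.png",c["pixels"]);print(n,c["camera_matrix"],c["k1"],c["position"],c["attitude"])
    W=cloud(c,cam_pose(c));np.save(n+"0.npy",W)
    for t in("pad","jig","clamp_handle","clamp_foot","press_weight","glue_bottle","tag_roll"):
        for d in cut_out(t,n)[:2]:
            print(t,round(d["p"],2),d["extent"],np.round(np.nanmedian(W[d["region"]],0),3))
E
```

```text
pics
{'time_s': np.float64(0.0), 'qpos': array([ 1.016,  0.246,  1.559,  0.   ,  1.339, -0.174]), 'joint_velocities': array([ 0.   , -0.001,  0.   ,  0.001,  0.   , -0.   ]), 'effort': array([ 1.0000e-03, -4.2951e+01, -3.2613e+01, -0.0000e+00,  5.0000e-03,
       -0.0000e+00]), 'position': array([0.241, 0.603, 0.206]), 'tcp_rot': array([ 0.189,  0.982, -0.001, -0.   ]), 'force': array([-0.149,  0.145,  0.467]), 'ft_torque': array([ 0.051, -0.008, -0.019]), 'gripper_force': np.float64(0.0), 'opening': np.float64(0.085)}
scene [[530.85553965   0.         277.11158561]
 [  0.         530.85553965 209.11139759]
 [  0.           0.           1.        ]] 0.018328733732764186 [ 0.11267979 -0.78584512  1.0304612 ] [ 0.347265   -0.08748136 -0.23881103  0.90262025]
pad 0.95 [208.0, 289.0, 274.2, 340.5] [ 0.331 -0.216  0.024]
pad 0.68 [216.9, 129.4, 333.2, 263.8] [0.547 0.037 0.016]
jig 0.97 [218.6, 128.0, 333.0, 261.1] [0.546 0.036 0.016]
clamp_handle 0.68 [240.1, 125.0, 256.8, 168.2] [0.552 0.148 0.142]
press_weight 0.35 [218.0, 125.7, 336.7, 262.9] [0.546 0.036 0.016]
glue_bottle 0.67 [194.
[... 423 characters left out ...]
[255.9, 225.6, 302.3, 252.0] [ 0.523 -0.053  0.037]
pad 0.8 [209.0, 276.1, 271.0, 314.2] [ 0.324 -0.224  0.024]
jig 0.85 [219.9, 165.1, 325.8, 267.6] [0.543 0.042 0.016]
clamp_handle 0.49 [245.5, 161.1, 259.3, 200.8] [0.549 0.147 0.132]
clamp_handle 0.38 [268.8, 198.1, 276.1, 207.6] [0.653 0.19  0.026]
clamp_foot 0.44 [272.9, 191.3, 279.6, 195.5] [0.559 0.03  0.127]
press_weight 0.69 [222.7, 214.2, 240.9, 231.4] [0.467 0.103 0.036]
press_weight 0.26 [314.1, 243.4, 339.5, 272.1] [ 0.564 -0.214  0.038]
glue_bottle 0.76 [202.1, 190.2, 212.9, 226.5] [0.426 0.198 0.045]
tag_roll 0.68 [267.3, 199.2, 277.0, 213.6] [0.653 0.189 0.022]
tag_roll 0.16 [254.3, 227.4, 301.2, 255.0] [ 0.523 -0.052  0.037]
```

Run:
```python
from h import *
a=cv2.imread("pics/scene0.png")[90:360,150:400];b=cv2.imread("pics/side0.png")[140:330,150:400]
a=cv2.resize(a,None,fx=2.2,fy=2.2,interpolation=cv2.INTER_CUBIC)[:,:400+150];
b=cv2.resize(b,None,fx=1.0,fy=1.0)
cv2.imwrite("pics/v1.png",a)
W=np.load("scene0.npy").reshape(-1,3);W2=np.load("side0.npy").reshape(-1,3)
def rect(m,n):
    p=(m*1000).astype(np.float32);print(n,len(p),cv2.minAreaRect(p))
for w in(W,W2):
    x,y,z=w.T
    roi=(x>.4)&(x<.72)&(y>-.2)&(y<.25)
    rect(w[roi&(abs(z-.015)<.005)][:,:2],"board")
    rect(w[roi&(abs(z-.039)<.003)&(y<.0)&(x<.6)][:,:2],"padtop")
    q=w[roi&(abs(z-.030)<.002)][:,:2]
    print("z30",len(q))
```

```text
board 3602 ((559.7816772460938, 16.088882446289062), (319.5140075683594, 429.4058532714844), 0.32022055983543396)
padtop 893 ((529.1624145507812, -95.9684829711914), (199.13943481445312, 110.97145080566406), 86.0345458984375)
z30 566
board 1790 ((565.6630249023438, 7.9249725341796875), (415.3456726074219, 307.8922424316406), 89.98218536376953)
padtop 513 ((527.3438110351562, -97.50922393798828), (201.06954956054688, 113.16357421875), 86.04541778564453)
z30 392
```

View pics/v1.png

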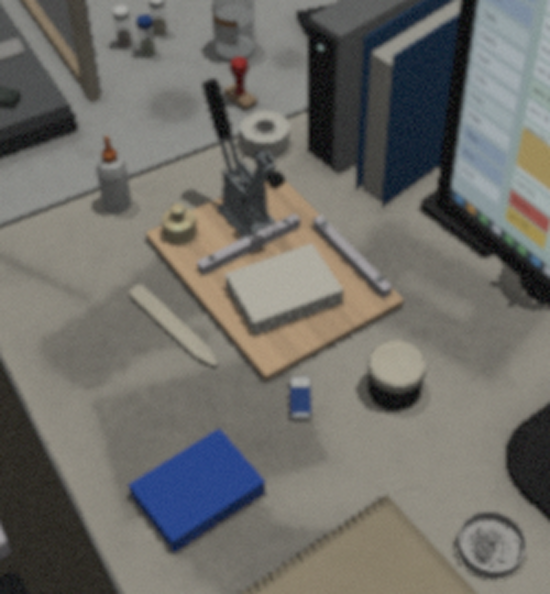

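Run:
```python
from h import *
W=np.load("scene0.npy")
c=capture("scene")
m=[d for d in cut_out("jig","scene")][0]["region"]
p=W[m];p=p[np.abs(p[:,2]-.015)<.004]
# remove strays via largest component in image
print("board",cv2.minAreaRect((p[:,:2]*1000).astype(np.float32)))
capture("side");W2=np.load("side0.npy")
d=cut_out("pad","side")[0];p=W2[d["region"]];p=p[np.abs(p[:,2]-.039)<.004];print("pad",cv2.minAreaRect((p[:,:2]*1000).astype(np.float32)))
x,y,z=W.reshape(-1,3).T
for xr in((.4,.6),(.6,.7),(.7,.8),(.8,.95)):
    for yr in((-.4,-.2),(-.2,0),(0,.2),(.2,.4)):
        s=(x>xr[0])&(x<xr[1])&(y>yr[0])&(y<yr[1]);print(xr,yr,s.sum(),round(np.percentile(z[s],99),3) if s.any() else None)
w=capture("wrist");print(np.round(w["hand_eye"],3),w["camera_matrix"][0][0],w["k1"])
```

```text
board ((544.7097778320312, 30.25384521484375), (198.2238311767578, 296.4595947265625), 4.281425476074219)
pad ((0.0, 0.0), (0.0, 0.0), 0.0)
(0.4, 0.6) (-0.4, -0.2) 7303 0.051
(0.4, 0.6) (-0.2, 0) 5859 0.051
(0.4, 0.6) (0, 0.2) 4445 0.168
(0.4, 0.6) (0.2, 0.4) 3199 0.089
(0.6, 0.7) (-0.4, -0.2) 23175 0.611
(0.6, 0.7) (-0.2, 0) 6129 0.611
(0.6, 0.7) (0, 0.2) 2596 0.218
(0.6, 0.7) (0.2, 0.4) 1391 0.115
(0.7, 0.8) (-0.4, -0.2) 2555 0.119
(0.7, 0.8) (-0.2, 0) 2017 0.016
(0.7, 0.8) (0, 0.2) 4471 0.236
(0.7, 0.8) (0.2, 0.4) 1029 0.139
(0.8, 0.95) (-0.4, -0.2) 230 0.581
(0.8, 0.95) (-0.2, 0) 2 -0.002
(0.8, 0.95) (0, 0.2) 954 0.238
(0.8, 0.95) (0.2, 0.4) 43 0.22
[[-0.001  0.957  0.29   0.075]
 [ 1.     0.     0.001  0.001]
 [ 0.     0.29  -0.957 -0.167]
 [ 0.     0.     0.     1.   ]] 310.98917691311857 -0.009335945487074985
```

>>> {"method": "jog_arm", "body": {"translation": [[-0.04,-0.04,-0.03],[-0.08,-0.08,-0.05],[-0.12,-0.12,-0.07],[-0.16,-0.155,-0.074],[-0.2,-0.19,-0.074]], "rotation": [[0,0,1],[0,0,2.2],[0,0,3.4],[0,0,4.6],[0,0,5.8]], "jaw": [0,0,0,0,0]}}

```text
time_s: 1.68
position: [0.3574, 0.3513, 0.2816]
tcp_rot: [0.431, 0.903, 0.001, 0.001]
force: [0.7, 0.1, 0.5]
opening: 0.0426
gripper_force: 0.0
```

```bash
cat >> h.py <<'E'
def go(p,yaw_deg=None):
    "print tool-frame shift and turn to world TCP p, tool x at yaw_deg, pointing down"
    s=observe();q=R.from_quat(s["tcp_rot"]);p=np.array(p)
    t=q.inv().apply(p-s["position"])
    print("at",np.round(s["position"],4),"t",round(float(s["time_s"]),2),"F",np.round(s["force"],1))
    print("shift",np.round(t,4))
    if yaw_deg is not None:
        a=np.radians(yaw_deg);M=np.column_stack([[np.cos(a),np.sin(a),0],[np.sin(a),-np.cos(a),0],[0,0,-1]])
        print("rot",np.round(np.degrees((q.inv()*R.from_matrix(M)).as_rotvec())/5,3))
E
python3 -c "
from h import *
go([.52,0,.28],94)
W=np.load('scene0.npy').reshape(-1,3);x,y,z=W.T
for a in np.arange(-.3,.2,.05):
    s=(y>a)&(y<a+.05)&(z>.08)&(z<.5)&(x<1);print(round(a,2),s.sum(),np.round(np.percentile(x[s],1),3) if s.any() else '')
"
```

```text
at [0.3574 0.3513 0.2816] t 1.68 F [0.7 0.1 0.5]
shift [-0.3754 -0.0948  0.0015]
rot [ 2.5e-02 -3.0e-03  7.0e+00]
-0.3 3716 0.648
-0.25 3469 0.641
-0.2 3215 0.633
-0.15 866 0.957
-0.1 6604 -0.04
-0.05 3476 -0.07
-0.0 1753 0.001
0.05 2175 0.025
0.1 1915 0.545
0.15 1072 0.542
```

>>> {"method": "jog_arm", "body": {"translation": [[-0.06,-0.015,0],[-0.12,-0.03,0],[-0.18,-0.045,0],[-0.24,-0.06,0],[-0.3,-0.076,0]], "rotation": [[0,0,1.5],[0,0,3.0],[0,0,4.5],[0,0,6],[0,0,7]], "jaw": [0,0,0,0,0]}}

```text
time_s: 2.3
position: [0.4879, 0.0702, 0.281]
tcp_rot: [0.682, 0.731, 0.0, 0.0]
force: [0.7, 1.1, -0.1]
opening: 0.0425
gripper_force: 0.0
```

>>> {"method": "jog_arm", "body": {"translation": [[-0.04,-0.01,0],[-0.075,-0.02,0],[-0.075,-0.02,0]], "rotation": [[0,0,0],[0,0,0],[0,0,0]], "jaw": [0,0,0]}}

```text
time_s: 2.68
position: [0.4726, -0.0059, 0.2807]
tcp_rot: [0.682, 0.731, 0.0, 0.0]
force: [1.3, 0.6, -0.9]
opening: 0.0428
gripper_force: 0.0
```

```bash
cat >> h.py <<'E'
def look(name):
    s=observe();c=capture("wrist");T=cam_pose(c,s);W=cloud(c,T)
    cv2.imwrite(f"pics/{name}.png",c["pixels"]);np.save(name+".npy",W);return s,c,T,W
E
python3 - <<'E'
from h import *
s,c,T,W=look("w1");print(np.round(s["position"],3),np.round(s["tcp_rot"],3))
for t in("pad","jig","clamp_handle","clamp_foot","press_weight"):
    for d in cut_out(t,"wrist")[:2]:
        print(t,round(d["p"],2),np.round(d["extent"]),np.round(np.nanmedian(W[d["region"]],0),3))
        if t=="pad":
            p=W[d["region"]];p=p[abs(p[:,2]-.039)<.006];print(len(p),cv2.minAreaRect((p[:,:2]*1000).astype(np.float32)),np.median(p[:,2]))
E
```

```text
[ 0.473 -0.006  0.281] [0.682 0.731 0.    0.   ]
pad 0.88 [280. 158. 367. 226.] [ 0.531 -0.027  0.039]
4606 ((532.1777954101562, -30.927539825439453), (79.72913360595703, 110.42301940917969), 85.64155578613281) 0.03889140918507908
pad 0.66 [255.   3. 410. 244.] [0.546 0.06  0.015]
159 ((543.0184326171875, 24.36363983154297), (164.49276733398438, 217.0746307373047), 4.775160789489746) 0.038707780485574106
jig 0.62 [258.   2. 410. 246.] [0.546 0.06  0.015]
jig 0.19 [361. 148. 379. 162.] [0.559 0.036 0.135]
clamp_handle 0.73 [352.   1. 408.  96.] [0.55  0.146 0.135]
press_weight 0.83 [270.  60. 302.  90.] [0.472 0.114 0.041]
```

View pics/w1.png

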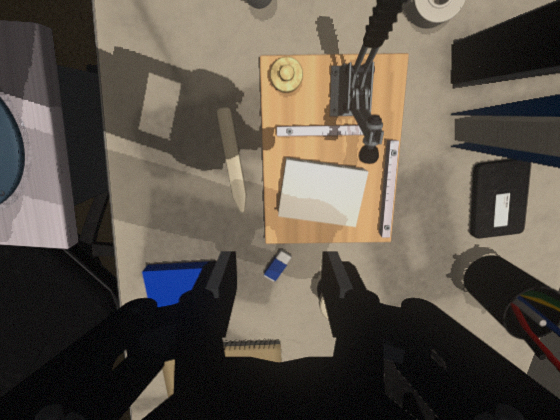

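```bash
cat > jigfit.py <<'E'
from h import *
from scipy.optimize import minimize
def fit(W,verbose=True):
    P=W.reshape(-1,3);x,y,z=P.T
    roi=(x>.4)&(x<.72)&(y>-.15)&(y<.22)
    im=lambda sel:sel.reshape(W.shape[:2])
    b=im(roi&(abs(z-.015)<.004)).astype(np.uint8)
    b=cv2.morphologyEx(b,cv2.MORPH_OPEN,np.ones((3,3),np.uint8))
    n,l,st,_=cv2.connectedComponentsWithStats(b)
    k=1+np.argmax(st[1:,4]);bp=W[l==k][:,:2]
    if verbose: print("board",cv2.minAreaRect((bp*1000).astype(np.float32)))
    fz=P[roi&(abs(z-.030)<.003)][:,:2]
    # score: fence-top pts inside the fence rectangles, board pts inside board
    def loc(v,p):
        c,s=np.cos(v[2]),np.sin(v[2]);d=p-v[:2];return np.stack([d@[c,s],d@[-s,c]],-1)
    def box(q,x0,x1,y0,y1):
        return np.hypot(np.maximum(0,np.maximum(x0-q[:,0],q[:,0]-x1)),np.maximum(0,np.maximum(y0-q[:,1],q[:,1]-y1)))
    def cost(v):
        q=loc(v,fz);d=np.minimum(box(q,.075,.087,-.118,.022),box(q,-.073,.067,.030,.042))
        return np.minimum(d,.008).mean()+0.5*np.minimum(box(loc(v,bp),-.095,.095,-.13,.13),.01).mean()
    best=None
    for a in np.radians([-12,-8,-4,0,4,8,12]):
        r=minimize(cost,[.545,.035,a],method="Nelder-Mead",options=dict(initial_simplex=[[.545,.035,a],[.555,.035,a],[.545,.045,a],[.545,.035,a+.05]],maxiter=600))
        if best is None or r.fun<best.fun:best=r
    q=loc(best.x,fz)
    A=q[(q[:,0]>.07)&(q[:,0]<.092)&(q[:,1]<.03)];B=q[(q[:,1]>.026)&(q[:,1]<.046)&(q[:,0]<.07)]
    if verbose: print("jig",np.round(best.x[:2],4),np.degrees(best.x[2]),best.fun,"back x",np.round(np.percentile(A[:,0],[5,50,95]),4),"side y",np.round(np.percentile(B[:,1],[5,50,95]),4))
    return best.x
E
python3 - <<'E'
from jigfit import *
for n in("w1","scene0","side0"): fit(np.load(n+".npy"))
E
```

```text
board ((542.8119506835938, 17.045623779296875), (191.1279754638672, 258.72314453125), 4.707321643829346)
jig [0.542  0.0175] 4.91050548536522 0.0032981239354508626 back x [0.0755 0.0807 0.0865] side y [0.0307 0.036  0.0413]
board ((549.4331665039062, -63.470794677734375), (191.6009979248047, 107.2408218383789), 5.5016608238220215)
jig [0.5436 0.0134] 4.711440036700703 0.0036842012964197856 back x [0.0749 0.0807 0.0875] side y [0.0297 0.0355 0.0422]
board ((542.2294921875, 14.195175170898438), (194.19967651367188, 263.1088562011719), 4.934175968170166)
jig [0.5403 0.0136] 5.333950800709863 0.004509653690883247 back x [0.0753 0.0814 0.0876] side y [0.0295 0.0357 0.0432]
```

```bash
cat >> h.py <<'E'
J=np.array([.542,.0170]);JY=np.radians(4.9)
def j2w(x,y,z):
    c,s=np.cos(JY),np.sin(JY);return [J[0]+c*x-s*y,J[1]+s*x+c*y,z]
def w2j(p):
    c,s=np.cos(JY),np.sin(JY);d=np.array(p)[...,:2]-J;return np.stack([d@[c,s],d@[-s,c]],-1)
E
python3 -c "
from h import *
go(j2w(-.018,-.118,.10),94.9);go(j2w(-.018,-.118,.019),94.9)"
```

```text
at [ 0.4729 -0.0032  0.2806] t 2.98 F [-0.5 -0.6 -0. ]
shift [-0.1032  0.0537  0.1806]
rot [ 0.    -0.001 -0.126]
at [ 0.4729 -0.0032  0.2806] t 2.98 F [-0.5 -0.6 -0. ]
shift [-0.1032  0.0537  0.2616]
rot [ 0.    -0.001 -0.126]
```

>>> {"method": "jog_arm", "body": {"translation": [[-0.04,0.02,0.03],[-0.08,0.04,0.07],[-0.103,0.054,0.12],[-0.103,0.054,0.17],[-0.103,0.054,0.2]], "rotation": [[0,0,-0.12],[0,0,-0.12],[0,0,-0.12],[0,0,-0.12],[0,0,-0.12]], "jaw": [-0.4,-0.4,-0.4,-0.4,-0.4]}}

```text
time_s: 3.6
position: [0.5329, -0.1018, 0.0775]
tcp_rot: [0.677, 0.736, -0.001, -0.002]
force: [0.4, 0.3, 0.2]
opening: 0.0596
gripper_force: 0.0
```

>>> {"method": "jog_arm", "body": {"translation": [[0,0,0.02],[0,0,0.04],[0,0,0.06],[0,0,0.06]], "rotation": [[0,0,0],[0,0,0],[0,0,0],[0,0,0]], "jaw": [-0.4,-0.4,-0.4,-0.4]}}

```text
time_s: 4.1
position: [0.533, -0.1016, 0.019]
tcp_rot: [0.677, 0.736, -0.001, -0.002]
force: [0.2, 0.4, -0.4]
opening: 0.0596
gripper_force: 0.0
```

Run:
```python
from h import *
go(j2w(-.018,-.070,.019),94.9);print(w2j(observe()["position"]),observe()["opening"])
s,c,T,W=look("w2")
```

```text
at [ 0.533  -0.1016  0.019 ] t 4.1 F [ 0.2  0.4 -0.4]
shift [0.0474 0.0011 0.0001]
rot [-0.039 -0.021 -0.01 ]
[-0.01912056 -0.11738107] 0.05963446625942869
```

View pics/w2.png

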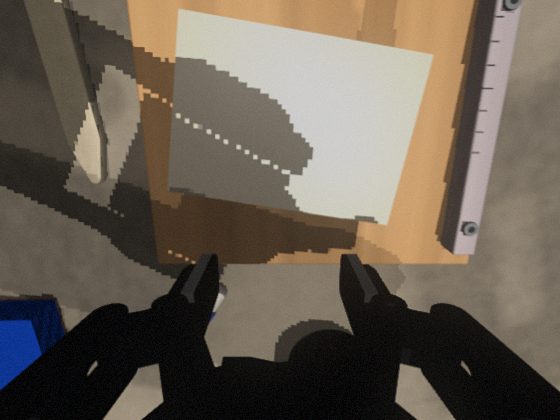

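>>> {"method": "jog_arm", "body": {"translation": [[0.01,0,0],[0.018,0,0],[0.026,0,0],[0.033,0,0],[0.04,0,0]], "rotation": [[0,0,0],[0,0,0],[0,0,0],[0,0,0],[0,0,0]], "jaw": [-0.4,-0.4,-0.4,-0.4,-0.4]}}

```text
time_s: 4.78
position: [0.5308, -0.0625, 0.0207]
tcp_rot: [0.677, 0.736, 0.0, 0.0]
force: [0.0, 0.6, 0.0]
opening: 0.06
gripper_force: 0.0
```

```bash
cat >> h.py <<'E'
def padpose(W):
    d=[d for d in cut_out("pad","wrist")]
    for e in d:
        p=W[e["region"]];p=p[abs(p[:,2]-.039)<.004]
        if len(p)<300: continue
        (x,y),(w,h),a=cv2.minAreaRect((p[:,:2]*1000).astype(np.float32))
        j=w2j(np.array([[x,y]])/1000)[0]*1000
        print("pad p",round(e["p"],2),"jig xy",np.round(j,1),"size",round(w,1),round(h,1),"ang rel jig",round((a-4.9+45)%90-45,2),"ext",np.round(e["extent"]))
E
python3 - <<'E'
from h import *
print(w2j(observe()["position"]));go(j2w(-.018,-.061,.019),94.9)
s,c,T,W=look("w3");padpose(W)
E
```

```text
[-0.01794627 -0.07824644]
at [ 0.5308 -0.0625  0.0207] t 4.78 F [0.  0.6 0. ]
shift [ 0.0172 -0.0001  0.0017]
rot [ 0.002  0.001 -0.022]
pad p 0.77 jig xy [-13.7 -47.2] size 80.2 110.9 ang rel jig -9.23 ext [175. 106. 418. 285.]
```

View pics/w3.png

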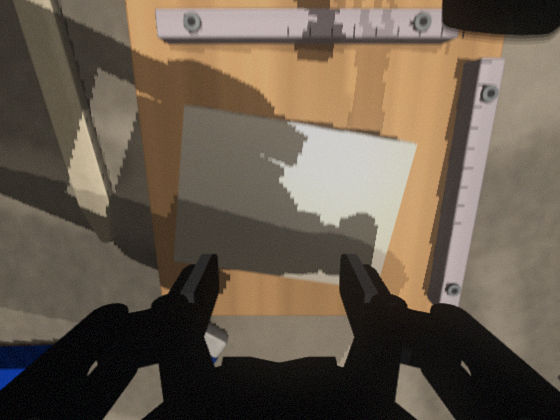

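Run:
```python
from h import *
c=capture("wrist");K=np.array(c["camera_matrix"]);Hi=np.linalg.inv(np.array(c["hand_eye"]))
for p in([0,.03,0],[0,-.03,0],[.011,.03,0],[.011,.03,-.013],[.011,-.03,-.013],[-.011,.03,-.013],[0,.042,-.02]):
    q=Hi[:3,:3]@p+Hi[:3,3];print(p,np.round(K[:2,:2]@[q[0]/-q[2],-q[1]/-q[2]]+K[:2,2]))
W=cloud(c,cam_pose(c,observe()))
T=np.linalg.inv(cam_pose(c,observe())@Hi)  # world->tool
L=W@T[:3,:3].T+T[:3,3]
m=(L[...,2]>-.05)&(L[...,2]<.03)&(abs(L[...,0])<.03)&(abs(L[...,1])<.06)&(W[...,2]>.022)
m&=~((abs(W[...,2]-.039)<.003)&(L[...,2]>-.024))
q=L[m];print(len(q));
for s in(1,-1):
    f=q[q[:,1]*s>0]
    if len(f):print(s,np.round(np.percentile(f,[2,50,98],axis=0),4))
```

```text
[0, 0.03, 0] [331. 248.]
[0, -0.03, 0] [228. 249.]
[0.011, 0.03, 0] [332. 231.]
[0.011, 0.03, -0.013] [336. 240.]
[0.011, -0.03, -0.013] [224. 240.]
[-0.011, 0.03, -0.013] [334. 276.]
[0, 0.042, -0.02] [360. 264.]
1644
1 [[-0.0081  0.0291 -0.0496]
 [ 0.0086  0.0295 -0.0421]
 [ 0.0131  0.0423 -0.0306]]
-1 [[-0.0083 -0.0434 -0.0497]
 [ 0.0087 -0.0307 -0.0423]
 [ 0.0132 -0.0303 -0.0307]]
```

Run:
```python
from h import *
W=np.load("w2.npy");M=R.from_quat(np.array([.677,.736,-.001,-.002])).as_matrix()
L=(W-np.array([.533,-.1016,.019]))@M
m=(abs(L[...,0])<.02)&(abs(L[...,1])<.06)&(abs(L[...,1])>.02)
for lo in np.arange(-.06,.025,.005):
    s=m&(L[...,2]>=lo)&(L[...,2]<lo+.005);q=L[s]
    print(round(lo,3),s.sum(),np.round(np.percentile(q[:,0],[2,98]),3) if len(q) else "",np.round(np.percentile(abs(q[:,1]),[2,98]),3) if len(q) else "")
```

```text
-0.06 667 [-0.008  0.013] [0.029 0.044]
-0.055 603 [-0.008  0.013] [0.029 0.043]
-0.05 568 [-0.008  0.013] [0.029 0.044]
-0.045 492 [-0.008  0.013] [0.029 0.043]
-0.04 394 [-0.008  0.013] [0.029 0.042]
-0.035 205 [-0.008  0.013] [0.029 0.035]
-0.03 8 [-0.002  0.008] [0.029 0.031]
-0.025 0  
-0.02 0  
-0.015 0  
-0.01 0  
-0.005 0  
-0.0 5477 [-0.01   0.019] [0.021 0.059]
0.005 454 [-0.012  0.019] [0.021 0.059]
0.01 0  
0.015 86 [-0.02  -0.019] [0.02  0.059]
0.02 3 [-0.02 -0.02] [0.029 0.056]
```

>>> {"method": "jog_arm", "body": {"translation": [[-0.02,0,-0.01],[-0.04,0,-0.01],[-0.045,0,-0.01],[-0.045,0,-0.01],[-0.045,0,-0.01]], "rotation": [[0,0,0],[0,0,0],[0,0,0],[0,0,0],[0,0,0]], "jaw": [-0.4,-0.4,0.3,0.3,0.3]}}

```text
time_s: 5.55
position: [0.5342, -0.1076, 0.0303]
tcp_rot: [0.677, 0.736, -0.0, -0.0]
force: [0.3, 0.2, -0.2]
opening: 0.03
gripper_force: 0.0
```

```bash
cat >> h.py <<'E'
def tips(s,W):
    M=R.from_quat(s["tcp_rot"]).as_matrix();L=(W-s["position"])@M;o=s["opening"]/2
    print("z",s["position"][2],"opening",s["opening"],"F",np.round(s["force"],1))
    for lo in np.arange(-.05,.02,.005):
        m=(abs(L[...,0])<.02)&(abs(L[...,1])<o+.016)&(abs(L[...,1])>o-.004)&(L[...,2]>=lo)&(L[...,2]<lo+.005);q=L[m]
        print(round(lo,3),m.sum(),np.round(np.percentile(q[:,0],[2,98]),3) if len(q) else "",np.round(np.percentile(abs(q[:,1]),[2,98]),3) if len(q) else "")
E
python3 - <<'E'
from h import *
s,c,T,W=look("w4");tips(s,W);print(w2j(s["position"]));padpose(W)
E
```

```text
z 0.030274437954174983 opening 0.030010679199815888 F [ 0.3  0.2 -0.2]
-0.05 459 [-0.007  0.013] [0.014 0.029]
-0.045 382 [-0.008  0.013] [0.014 0.028]
-0.04 366 [-0.008  0.013] [0.014 0.028]
-0.035 270 [-0.008  0.013] [0.014 0.027]
-0.03 92 [-0.008  0.013] [0.014 0.02 ]
-0.025 4 [-0.002  0.001] [0.015 0.016]
-0.02 0  
-0.015 0  
-0.01 0  
-0.005 0  
-0.0 0  
0.005 0  
0.01 670 [-0.004  0.02 ] [0.012 0.03 ]
0.015 1760 [-0.005  0.019] [0.011 0.031]
0.02 0  
[-0.01837167 -0.12352525]
pad p 0.92 jig xy [-13.6 -47.3] size 79.5 111.3 ang rel jig -9.25 ext [174.   0. 420. 202.]
```

>>> {"method": "jog_arm", "body": {"translation": [[0,0,0.01],[0,0,0.02],[0,0,0.026],[0,0,0.03],[0,0,0.033]], "rotation": [[0,0,0],[0,0,0],[0,0,0],[0,0,0],[0,0,0]], "jaw": [-0.4,-0.4,-0.4,-0.4,-0.4]}}

```text
time_s: 6.28
position: [0.5346, -0.1079, -0.0027]
tcp_rot: [0.677, 0.736, -0.0, -0.0]
force: [-0.5, 0.4, 0.4]
opening: 0.0601
gripper_force: 0.0
```

Run:
```python
from h import *
s,c,T,W=look("w5");tips(s,W);print(w2j(s["position"]))
```

```text
z -0.00266388846497128 opening 0.06007521746322363 F [-0.5  0.4  0.4]
-0.05 547 [-0.008  0.013] [0.029 0.043]
-0.045 481 [-0.008  0.013] [0.029 0.043]
-0.04 404 [-0.008  0.013] [0.029 0.042]
-0.035 196 [-0.008  0.013] [0.029 0.036]
-0.03 16 [-0.003  0.01 ] [0.029 0.031]
-0.025 0  
-0.02 2583 [-0.004  0.02 ] [0.026 0.046]
-0.015 0  
-0.01 0  
-0.005 347 [-0.02  -0.013] [0.026 0.036]
-0.0 0  
0.005 0  
0.01 0  
0.015 0  
0.02 0  
[-0.01805457 -0.12377762]
```

View pics/w5.png

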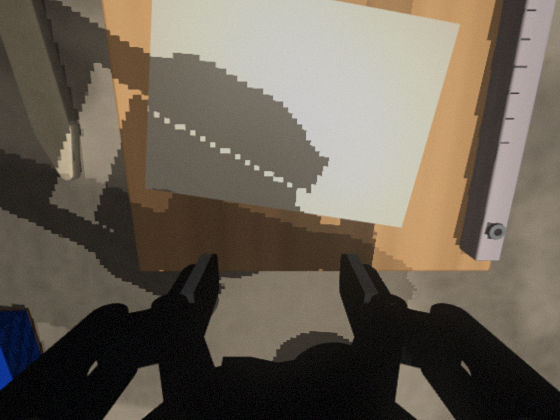

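>>> {"method": "jog_arm", "body": {"translation": [[0.012,0,0.003],[0.022,0,0.003],[0.031,0,0.003],[0.039,0,0.003],[0.046,0,0.003]], "rotation": [[0,0,0],[0,0,0],[0,0,0],[0,0,0],[0,0,0]], "jaw": [-0.4,-0.4,-0.4,-0.4,-0.4]}}

```text
time_s: 6.95
position: [0.5308, -0.0615, -0.0052]
tcp_rot: [0.677, 0.736, -0.0, 0.0]
force: [-0.2, -0.7, 1.2]
opening: 0.0602
gripper_force: 0.5
```

Run:
```python
from h import *
s,c,T,W=look("w6");print(w2j(s["position"]));padpose(W)
go(j2w(-.018,-.063,-.0055),94.9)
```

```text
[-0.01784434 -0.07727711]
pad p 0.65 jig xy [-19.2 -24.7] size 111.2 79.4 ang rel jig -0.24 ext [126.  66. 428. 261.]
at [ 0.5305 -0.0612 -0.0054] t 7.05 F [-0.4  0.1  0. ]
shift [0.014  0.0001 0.0001]
rot [-0.003 -0.004 -0.015]
```

>>> {"method": "jog_arm", "body": {"translation": [[0.006,0,0],[0.011,0,0],[0.011,0,0],[-0.01,0,-0.005],[-0.015,0,-0.05]], "rotation": [[0,0,0],[0,0,0],[0,0,0],[0,0,0],[0,0,0]], "jaw": [-0.4,-0.4,-0.4,-0.4,-0.4]}}

```text
time_s: 7.68
position: [0.5296, -0.078, 0.0426]
tcp_rot: [0.678, 0.735, -0.001, -0.003]
force: [1.0, -0.3, -1.0]
opening: 0.0599
gripper_force: 0.0
```

Run:
```python
from h import *
s,c,T,W=look("w7");print(w2j(s["position"]));padpose(W)
go(j2w(-.120,-.016,.045),94.9)
```

```text
[-0.02051652 -0.09361013]
pad p 0.97 jig xy [-19.2 -13.3] size 111.0 79.1 ang rel jig -0.39 ext [170.  16. 396. 177.]
at [ 0.536  -0.0802  0.0497] t 7.78 F [ 0.4 -0.2  0.4]
shift [ 0.08   -0.1061  0.0034]
rot [ 0.101  0.05  -0.042]
```

>>> {"method": "jog_arm", "body": {"translation": [[0.03,-0.04,0],[0.06,-0.08,0],[0.08,-0.104,0],[0.08,-0.104,0.02],[0.08,-0.104,0.05]], "rotation": [[0,0,0],[0,0,0],[0,0,0],[0,0,0],[0,0,0]], "jaw": [0.3,0.3,0.3,0.3,0.3]}}

```text
time_s: 8.4
position: [0.423, -0.0069, -0.0049]
tcp_rot: [0.677, 0.736, 0.001, 0.002]
force: [0.8, 0.1, -0.4]
opening: 0.0297
gripper_force: 0.0
```

Run:
```python
from h import *
s,c,T,W=look("w8");print(w2j(s["position"]));tips(s,W);padpose(W)
go(j2w(-.070,-.016,-.004),94.9)
```

```text
[-0.12061773 -0.01365922]
z -0.004867852789250365 opening 0.02969605238131893 F [ 0.8  0.1 -0.4]
-0.05 438 [-0.007  0.013] [0.014 0.028]
-0.045 412 [-0.007  0.013] [0.014 0.029]
-0.04 359 [-0.008  0.013] [0.014 0.028]
-0.035 267 [-0.008  0.013] [0.014 0.027]
-0.03 92 [-0.008  0.013] [0.014 0.021]
-0.025 71 [0.001 0.02 ] [0.016 0.031]
-0.02 265 [0.002 0.02 ] [0.026 0.031]
-0.015 1253 [-0.019  0.02 ] [0.011 0.026]
-0.01 493 [-0.018  0.019] [0.011 0.03 ]
-0.005 964 [-0.018  0.02 ] [0.011 0.03 ]
-0.0 0  
0.005 0  
0.01 0  
0.015 0  
0.02 0  
pad p 0.59 jig xy [-28.9 -13.5] size 91.8 80.8 ang rel jig -0.22 ext [364. 186. 560. 358.]
at [ 0.4191 -0.0059 -0.0077] t 8.5 F [-0.6  0.5 -0.3]
shift [-0.0035  0.0544 -0.004 ]
rot [-0.065 -0.024 -0.033]
```

>>> {"method": "jog_arm", "body": {"translation": [[-0.003,0.012,0.001],[-0.003,0.024,0.001],[-0.003,0.035,0.001],[-0.003,0.045,0.001],[-0.003,0.054,0.001]], "rotation": [[0,0,0],[0,0,0],[0,0,0],[0,0,0],[0,0,0]], "jaw": [0.3,0.3,0.3,0.3,0.3]}}

```text
time_s: 9.12
position: [0.4765, -0.0043, -0.0063]
tcp_rot: [0.677, 0.736, 0.0, 0.0]
force: [-0.9, 0.4, -0.0]
opening: 0.03
gripper_force: 0.7
```

Run:
```python
from h import *
s,c,T,W=look("w9");print(w2j(s["position"]));padpose(W)
go(j2w(-.0635,-.0155,-.007),94.9)
```

```text
[-0.06706133 -0.01560191]
pad p 0.79 jig xy [ 14.5 -12.2] size 108.3 80.7 ang rel jig -0.01 ext [337. 184. 560. 356.]
at [ 0.4771 -0.0044 -0.0061] t 9.22 F [-0.5 -0.2  0.5]
shift [0.0003 0.003  0.0009]
rot [ 0.016  0.004 -0.02 ]
```

View pics/w9.png

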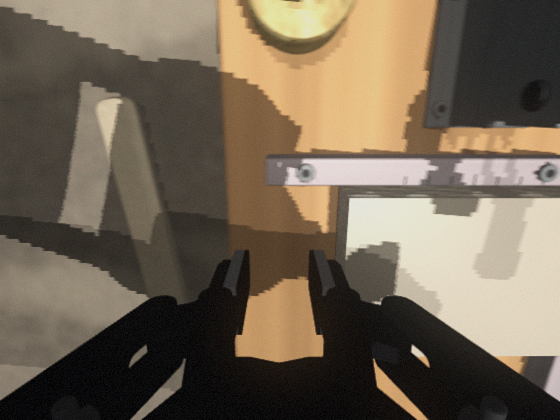

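>>> {"method": "jog_arm", "body": {"translation": [[0,0.002,0],[0,0.004,0],[0,0.005,0],[0,0.006,0],[0,0.006,0]], "rotation": [[0,0,0],[0,0,0],[0,0,0],[0,0,0],[0,0,0]], "jaw": [0.3,0.3,0.3,0.3,0.3]}}

```text
time_s: 9.85
position: [0.4811, -0.0039, -0.0066]
tcp_rot: [0.677, 0.736, -0.0, -0.001]
force: [-3.3, -0.3, 2.6]
opening: 0.0299
gripper_force: 1.9
```

Run:
```python
from h import *
s,c,T,W=look("w10");print(w2j(s["position"]),np.round(s["force"],1),s["gripper_force"],s["opening"]);padpose(W)
```

```text
[-0.06243562 -0.01558831] [-3.3 -0.3  2.6] 1.884947419166565 0.029925025895634116
pad p 0.88 jig xy [ 19.  -12.4] size 107.6 80.8 ang rel jig -0.18 ext [335. 182. 560. 357.]
```

>>> {"method": "jog_arm", "body": {"translation": [[0,-0.012,0],[-0.01,-0.015,-0.05],[-0.04,0.02,-0.06],[-0.068,0.06,-0.06],[-0.068,0.075,-0.055]], "rotation": [[0,0,0],[0,0,0],[0,0,0],[0,0,0],[0,0,0]], "jaw": [0.3,0.3,0.3,-0.4,-0.4]}}

```text
time_s: 10.58
position: [0.565, -0.0676, 0.0501]
tcp_rot: [0.678, 0.735, 0.001, 0.002]
force: [-1.3, 0.1, -0.1]
opening: 0.0596
gripper_force: 0.0
```

Run:
```python
from h import *
s,c,T,W=look("w11");print(w2j(s["position"]));padpose(W)
go(j2w(.012,-.083,-.006),94.9)
```

```text
[ 0.01570856 -0.08627068]
pad p 0.78 jig xy [ 20.7 -12.3] size 110.9 79.4 ang rel jig 0.12 ext [183.  36. 397. 187.]
at [ 0.563  -0.0659  0.0485] t 10.68 F [-0.1 -0.4  1.2]
shift [ 0.0014 -0.0019  0.0545]
rot [ 0.013  0.002 -0.029]
```

>>> {"method": "jog_arm", "body": {"translation": [[0,0,0.03],[0,0,0.052],[0.006,0,0.054],[0.012,0,0.054],[0.016,0,0.054]], "rotation": [[0,0,0],[0,0,0],[0,0,0],[0,0,0],[0,0,0]], "jaw": [-0.4,-0.4,-0.4,-0.4,-0.4]}}

```text
time_s: 11.3
position: [0.5614, -0.049, -0.0042]
tcp_rot: [0.677, 0.736, 0.0, 0.001]
force: [-0.8, 0.6, 0.1]
opening: 0.0596
gripper_force: 0.0
```

>>> {"method": "jog_arm", "body": {"translation": [[0.002,0,0],[0.004,0,0],[0.005,0,0],[0.006,0,0],[0.006,0,0]], "rotation": [[0,0,0],[0,0,0],[0,0,0],[0,0,0],[0,0,0]], "jaw": [-0.4,-0.4,-0.4,-0.4,-0.4]}}

```text
time_s: 11.92
position: [0.5608, -0.0441, -0.0051]
tcp_rot: [0.677, 0.736, -0.0, 0.001]
force: [0.1, -4.3, 1.3]
opening: 0.06
gripper_force: 2.1
```

Run:
```python
from h import *
s,c,T,W=look("w12");print(w2j(s["position"]),np.round(s["force"],1));padpose(W)
```

```text
[ 0.01351811 -0.06250674] [ 0.1 -4.3  1.3]
pad p 0.78 jig xy [ 20.7 -10. ] size 111.3 79.3 ang rel jig -0.22 ext [150.  66. 443. 262.]
```

>>> {"method": "jog_arm", "body": {"translation": [[0.001,0.002,0],[0.001,0.004,0],[0.001,0.004,0],[-0.015,0.004,0],[-0.02,0.004,-0.03]], "rotation": [[0,0,0],[0,0,0],[0,0,0],[0,0,0],[0,0,0]], "jaw": [-0.4,-0.4,-0.4,-0.4,-0.4]}}

```text
time_s: 12.65
position: [0.5635, -0.0628, 0.0222]
tcp_rot: [0.677, 0.736, -0.001, -0.003]
force: [0.3, 0.0, 0.6]
opening: 0.0599
gripper_force: 0.0
```

>>> {"method": "jog_arm", "body": {"translation": [[-0.01,-0.01,-0.05],[-0.01,-0.02,-0.11],[-0.01,-0.02,-0.17],[-0.01,-0.02,-0.21],[-0.01,-0.02,-0.21]], "rotation": [[0,0,0],[0,0,0],[0,0,0],[0,0,0],[0,0,0]], "jaw": [1,1,1,1,1]}}

```text
time_s: 13.28
position: [0.5489, -0.0752, 0.2388]
tcp_rot: [0.677, 0.736, 0.002, 0.003]
force: [0.1, 0.4, -0.5]
opening: -0.0004
gripper_force: 0.0
```

Run:
```python
from jigfit import *
s,c,T,W=look("w13");print(w2j(s["position"]),np.round(s["force"],1));padpose(W)
v=fit(W);tips(s,W)
Z=W-[J[0],J[1],0];P=W[(W[...,2]>.06)&(W[...,2]<.2)];q=w2j(P);
m=(abs(q[:,0]-.02)<.02)&(q[:,1]>.0)&(q[:,1]<.18)
h=np.c_[q[m],P[m][:,2]]
for lo in np.arange(0,.18,.01):
    k=h[(h[:,1]>=lo)&(h[:,1]<lo+.01)]
    if len(k):print(round(lo,2),len(k),"x",np.round(np.median(k[:,0]),3),"z",np.round(np.percentile(k[:,2],[5,95]),3))
i=c["pixels"][60:330,180:480];cv2.imwrite("pics/v13.png",cv2.resize(i,None,fx=2,fy=2,interpolation=cv2.INTER_CUBIC))
```

```text
[-0.00096931 -0.09249689] [ 0.1  0.4 -0.5]
pad p 0.94 jig xy [ 20.7 -10. ] size 109.8 78.6 ang rel jig -0.11 ext [249.  68. 348. 141.]
board ((543.6607666015625, 3.8771514892578125), (190.772216796875, 231.54580688476562), 4.790646553039551)
jig [0.5422 0.0167] 4.925861882622296 0.0007362612015082186 back x [0.0759 0.0815 0.0866] side y [0.0314 0.0366 0.0418]
z 0.23883046772092942 opening -0.00037392337325447357 F [ 0.1  0.4 -0.5]
-0.05 350 [0.008 0.013] [0.    0.013]
-0.045 303 [0.008 0.013] [0.    0.014]
-0.04 295 [0.008 0.013] [0.    0.014]
-0.035 211 [0.008 0.013] [0.    0.013]
-0.03 44 [0.012 0.013] [0.    0.007]
-0.025 0  
-0.02 0  
-0.015 0  
-0.01 0  
-0.005 0  
-0.0 0  
0.005 0  
0.01 0  
0.015 0  
0.02 0  
0.0 28 x 0.021 z [0.131 0.135]
0.01 317 x 0.02 z [0.129 0.137]
0.02 251 x 0.02 z [0.13  0.146]
0.03 297 x 0.021 z [0.136 0.15 ]
0.04 315 x 0.02 z [0.117 0.147]
0.05 136 x 0.018 z [0.07  0.146]
0.06 154 x 0.012 z [0.067 0.092]
0.07 280 x 0.021 z [0.072 0.087]
0.08 77 x 0.02 z [0.069 0.084]
```

View pics/v13.png

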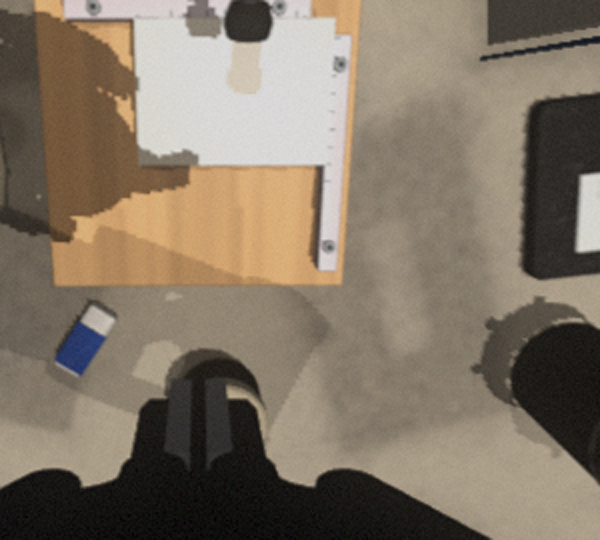

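>>> {"method": "jog_arm", "body": {"translation": [[0.05,0.01,0],[0.1,0.021,0],[0.15,0.021,0],[0.195,0.021,0],[0.195,0.021,0.02]], "rotation": [[0,0,0],[0,0,0],[0,0,0],[0,0,0],[0,0,0]], "jaw": [1,1,1,1,1]}}

```text
time_s: 14.0
position: [0.5509, 0.1239, 0.2132]
tcp_rot: [0.675, 0.737, -0.0, -0.001]
force: [0.3, -0.5, -0.7]
opening: -0.0
gripper_force: 0.0
```

```bash
cat >> h.py <<'E'
def hand(th,r=.090,tipdz=.027,edge=.013):
    e=1.15-th;return j2w(.020,.1038+r*np.cos(e)-.007*np.sin(e)-edge,.0706+r*np.sin(e)+.007*np.cos(e)-tipdz)
def hpts(W):
    P=W[(W[...,2]>.05)&(W[...,2]<.22)];q=w2j(P);m=(abs(q[:,0]-.02)<.009)&(q[:,1]>.085)&(q[:,1]<.26)
    return np.c_[q[m],P[m][:,2]]
E
python3 - <<'E'
from h import *
go(j2w(.02,.103,.121),94.9)
print(w2j(observe()["position"]))
W=cloud(capture("scene"),cam_pose(capture("scene")))
d=cut_out("clamp_handle","scene")
for e in d[:2]:
    p=W[e["region"]];p=p[np.isfinite(p[:,0])];q=np.c_[w2j(p),p[:,2]];print(e["p"],e["extent"],np.round(np.percentile(q,[5,50,95],axis=0),3))
for th in(0,.2,.4,.6,.8,1.0,1.13,1.2):print(th,np.round(w2j(hand(th)),4),round(hand(th)[2],4))
E
```

```text
at [0.5509 0.1239 0.2132] t 14.0 F [ 0.3 -0.5 -0.7]
shift [-0.0028  0.0021  0.0922]
rot [-0.01  -0.009  0.025]
[0.01799036 0.10572068]
0.51 [240.0, 126.4, 259.7, 163.1] [[ 0.012  0.113 -0.001]
 [ 0.021  0.13   0.138]
 [ 0.086  0.224  0.176]]
0.28 [217.7, 122.9, 334.2, 258.8] [[-0.088 -0.129  0.011]
 [-0.004 -0.022  0.016]
 [ 0.08   0.119  0.134]]
0 [0.02   0.1212] 0.1286
0.2 [0.02   0.1375] 0.1209
0.4 [0.02   0.1519] 0.1101
0.6 [0.02   0.1639] 0.0966
0.8 [0.02   0.1729] 0.081
1.0 [0.02   0.1787] 0.064
1.13 [0.02   0.1806] 0.0524
1.2 [0.02  0.181] 0.0461
```

>>> {"method": "jog_arm", "body": {"translation": [[-0.003,0.002,0.045],[-0.003,0.002,0.083],[0.008,0.002,0.085],[0.018,0.002,0.086],[0.03,0.002,0.091]], "rotation": [[0,0,0],[0,0,0],[0,0,0],[0,0,0],[0,0,0]], "jaw": [1,1,1,1,1]}}

```text
time_s: 14.78
position: [0.5528, 0.1521, 0.126]
tcp_rot: [0.677, 0.736, 0.002, 0.002]
force: [0.4, -0.5, 0.5]
opening: -0.0001
gripper_force: 0.3
```

Run:
```python
from h import *
s=observe();print(w2j(s["position"]),s["position"][2])
for th in(.2,.35,.5,.65,.8):print(th,end=" ");go(hand(th))
c=capture("side");i=c["pixels"][130:280,180:360];cv2.imwrite("pics/v14.png",cv2.resize(i,None,fx=4,fy=4,interpolation=cv2.INTER_CUBIC))
```

```text
[0.02226043 0.13365088] 0.12597316955968446
0.2 at [0.5528 0.1521 0.126 ] t 14.78 F [ 0.4 -0.5  0.5]
shift [ 0.0038 -0.0023  0.0051]
0.35 at [0.5528 0.1521 0.126 ] t 14.78 F [ 0.4 -0.5  0.5]
shift [ 0.0148 -0.0024  0.0129]
0.5 at [0.5528 0.1521 0.126 ] t 14.78 F [ 0.4 -0.5  0.5]
shift [ 0.0246 -0.0024  0.0223]
0.65 at [0.5528 0.1521 0.126 ] t 14.78 F [ 0.4 -0.5  0.5]
shift [ 0.0328 -0.0025  0.0331]
0.8 at [0.5528 0.1521 0.126 ] t 14.78 F [ 0.4 -0.5  0.5]
shift [ 0.0393 -0.0026  0.0449]
```

View pics/v14.png

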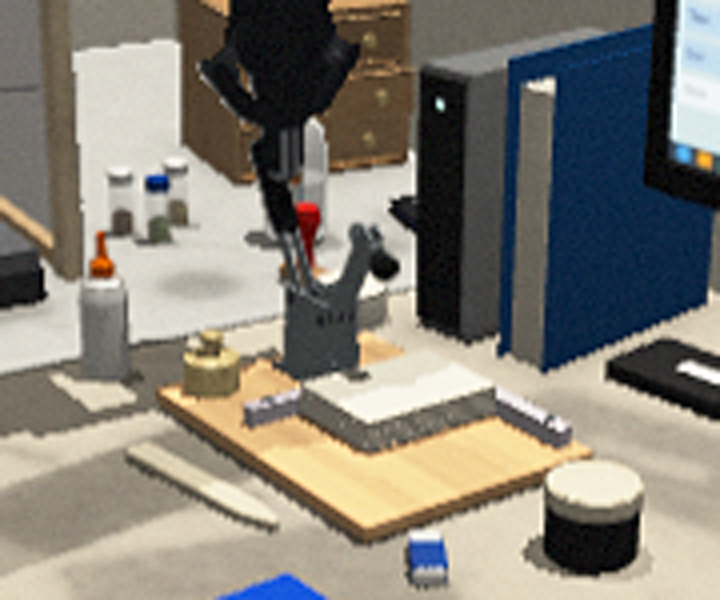

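>>> {"method": "jog_arm", "body": {"translation": [[0.007,-0.002,0.007],[0.015,-0.002,0.013],[0.021,-0.002,0.019],[0.027,-0.002,0.026],[0.033,-0.002,0.033]], "rotation": [[0,0,0],[0,0,0],[0,0,0],[0,0,0],[0,0,0]], "jaw": [1,1,1,1,1]}}

```text
time_s: 15.45
position: [0.5461, 0.1844, 0.0899]
tcp_rot: [0.677, 0.736, -0.0, -0.0]
force: [0.3, -1.6, -1.3]
opening: 0.0
gripper_force: 0.2
```

Run:
```python
from h import *
s=observe();print(w2j(s["position"]),s["position"][2])
for th in(.65,.8,.9,1.0,1.08,1.14,1.18):print(th,end=" ");go(hand(th))
c=capture("side");i=c["pixels"][130:280,180:360];cv2.imwrite("pics/v15.png",cv2.resize(i,None,fx=4,fy=4,interpolation=cv2.INTER_CUBIC))
W=cloud(c,cam_pose(c));h=hpts(W)
for lo in np.arange(.09,.25,.01):
    k=h[(h[:,1]>=lo)&(h[:,1]<lo+.01)]
    if len(k):print(round(lo,2),len(k),np.round(np.percentile(k[:,2],[10,50,90]),3))
```

```text
[0.01837942 0.16645966] 0.08989934315362319
0.65 at [0.5461 0.1844 0.0899] t 15.45 F [ 0.3 -1.6 -1.3]
shift [-0.      0.0016 -0.003 ]
0.8 at [0.5461 0.1844 0.0899] t 15.45 F [ 0.3 -1.6 -1.3]
shift [0.0065 0.0016 0.0089]
0.9 at [0.5461 0.1844 0.0899] t 15.45 F [ 0.3 -1.6 -1.3]
shift [0.0098 0.0016 0.0172]
1.0 at [0.5461 0.1844 0.0899] t 15.45 F [ 0.3 -1.6 -1.3]
shift [0.0123 0.0016 0.0259]
1.08 at [0.5461 0.1844 0.0899] t 15.45 F [ 0.3 -1.6 -1.3]
shift [0.0136 0.0016 0.033 ]
1.14 at [0.5461 0.1844 0.0899] t 15.45 F [ 0.3 -1.6 -1.3]
shift [0.0143 0.0016 0.0384]
1.18 at [0.5461 0.1844 0.0899] t 15.45 F [ 0.3 -1.6 -1.3]
shift [0.0145 0.0016 0.042 ]
0.09 6 [0.073 0.074 0.076]
0.1 12 [0.074 0.076 0.08 ]
0.11 13 [0.074 0.078 0.083]
0.12 15 [0.076 0.083 0.088]
0.13 22 [0.082 0.087 0.094]
0.14 46 [0.091 0.18  0.214]
0.15 153 [0.106 0.162 0.206]
0.16 32 [0.105 0.131 0.155]
0.17 7 [0.101 0.108 0.135]
0.18 5 [0.108 0.114 0.116]
0.19 7 [0.113 0.121 0.125]
0.2 5 [0.118 0.123 0.125]
```

>>> {"method": "jog_arm", "body": {"translation": [[0.005,0.001,0.007],[0.009,0.001,0.014],[0.012,0.001,0.023],[0.0135,0.001,0.032],[0.014,0.001,0.037]], "rotation": [[0,0,0],[0,0,0],[0,0,0],[0,0,0],[0,0,0]], "jaw": [1,1,1,1,1]}}

```text
time_s: 16.12
position: [0.546, 0.1984, 0.0548]
tcp_rot: [0.677, 0.736, -0.001, -0.001]
force: [-12.1, -3.9, 30.5]
opening: 0.0002
gripper_force: 15.1
```

```bash
cat >> h.py <<'E'
def side():
    c=capture("side");h=hpts(cloud(c,cam_pose(c)))
    for lo in np.arange(.09,.25,.01):
        k=h[(h[:,1]>=lo)&(h[:,1]<lo+.01)]
        if len(k):print(round(lo,2),len(k),np.round(np.percentile(k[:,2],[10,50,90]),3))
    return c
E
python3 - <<'E'
from h import *
s=observe();print(w2j(s["position"]),s["position"][2])
for th in(1.12,1.18):print(th,end=" ");go(hand(th))
side()
E
```

```text
[0.01949486 0.18037417] 0.054775657542075536
1.12 at [0.546  0.1984 0.0548] t 16.12 F [-12.1  -3.9  30.5]
shift [0.0002 0.0005 0.0015]
1.18 at [0.546  0.1984 0.0548] t 16.12 F [-12.1  -3.9  30.5]
shift [0.0006 0.0005 0.0069]
0.09 6 [0.073 0.077 0.079]
0.1 3 [0.074 0.075 0.076]
0.11 7 [0.072 0.074 0.076]
0.12 10 [0.069 0.073 0.075]
0.13 12 [0.069 0.074 0.076]
0.14 38 [0.071 0.209 0.217]
0.15 21 [0.071 0.077 0.178]
0.16 112 [0.089 0.154 0.189]
0.17 85 [0.081 0.111 0.179]
0.18 6 [0.067 0.078 0.107]
0.19 5 [0.067 0.074 0.078]
0.2 9 [0.069 0.075 0.081]
0.21 5 [0.072 0.077 0.078]
```

>>> {"method": "jog_arm", "body": {"translation": [[0,0,-0.006],[0,0,-0.04],[0,0,-0.09],[0,0,-0.14],[0,0,-0.18]], "rotation": [[0,0,0],[0,0,0],[0,0,0],[0,0,0],[0,0,0]], "jaw": [1,1,1,1,1]}}

```text
time_s: 16.8
position: [0.5464, 0.1984, 0.2356]
tcp_rot: [0.677, 0.736, 0.001, 0.0]
force: [-0.3, -0.7, -0.1]
opening: -0.0002
gripper_force: 0.0
```

>>> {"method": "jog_arm", "body": {"translation": [[-0.04,0,-0.01],[-0.08,0,-0.02],[-0.12,0,-0.02],[-0.12,0,-0.02]], "rotation": [[0,0,0],[0,0,0],[0,0,0],[0,0,0]], "jaw": [1,1,1,1]}}

```text
time_s: 17.3
position: [0.5563, 0.0767, 0.2533]
tcp_rot: [0.678, 0.735, 0.0, -0.0]
force: [-0.4, -0.1, 0.7]
opening: 0.0002
gripper_force: 0.0
```

Run:
```python
from jigfit import *
s,c,T,W=look("w16");print(w2j(s["position"]),s["position"][2],np.round(s["force"],1));padpose(W);fit(W)
c2=side()
a=cv2.resize(c["pixels"][0:260,200:460],(400,400));b=cv2.resize(c2["pixels"][150:280,200:330],(400,400),interpolation=cv2.INTER_CUBIC)
cv2.imwrite("pics/v16.png",np.hstack([a,b]))
```

```text
[0.0193466  0.05825784] 0.25328700949863064 [-0.4 -0.1  0.7]
pad p 0.64 jig xy [20.2 -9.2] size 110.4 79.9 ang rel jig -0.37 ext [236. 194. 326. 255.]
board ((499.9480895996094, 13.65972900390625), (106.57765197753906, 259.5164489746094), 4.491661548614502)
jig [0.5423 0.0171] 4.682524820336619 0.0034779469537085366 back x [0.0762 0.0813 0.0865] side y [0.0301 0.0364 0.0419]
0.09 4 [0.076 0.077 0.079]
0.1 3 [0.074 0.075 0.076]
0.11 5 [0.071 0.074 0.075]
0.12 12 [0.07  0.073 0.075]
0.13 10 [0.068 0.073 0.075]
0.14 15 [0.069 0.073 0.077]
0.15 15 [0.069 0.076 0.079]
0.16 14 [0.071 0.077 0.079]
0.17 11 [0.072 0.079 0.08 ]
0.18 11 [0.066 0.078 0.08 ]
0.19 10 [0.073 0.079 0.08 ]
0.2 6 [0.074 0.078 0.081]
0.21 7 [0.071 0.079 0.08 ]
```

View pics/v16.png

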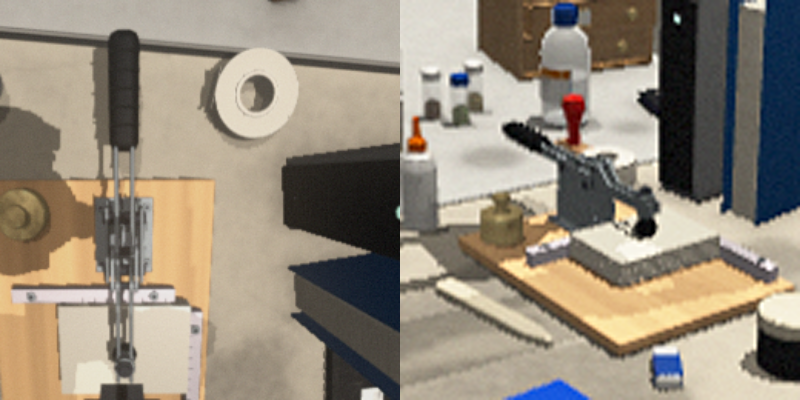

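The picture shows the handle lying level (left, about (123,90)), the foot on the pad (about (123,365)), and the pad against both fences.

```bash
python3 -c "
from rig import *
print(hand_in())"
```

```text
the job is handed in; nothing more can be done
None
```

The job is handed in: the pad lies flat and, as far as the cameras can resolve (about 1 mm), flush against both metal fences. The clamp handle is down on its stop with the rubber foot on the pad, and I moved nothing else on the desk; it took about 17 s of the 58 s allowed.

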